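Clear the way and check-pull the bench tension gauge

ROBOT

A 7-joint arm with a two-finger parallel gripper is mounted at the origin on the work surface. World frame = base frame: x ahead of the robot, y to its left, z up, the work surface at z = 0. Lengths are in m, angles in degrees, forces in N, time in s.
With the tool pointing down it reaches from about 0.4 to 0.75 m from the base axis. Payload 19.5 kg.
Tool frame: the origin (TCP) lies midway between the tips of the shut fingers; the grasp point (between the pads) lies pinch_z behind it (pinch_z is the distance from the TCP to the grasp point, in m); z points along the fingers, y is the line along which they close (so a half turn about z gives the same grasp; the last joint's range is limited). The gripper opens to 85 mm and grips with 20 to 120 N. Pads are 22 mm wide; open, the fingers measure 114 mm over their backs; the gripper's body (76 mm by 85 mm) begins 54 mm behind the grasp point. The pads swing forward as they close: fully open they stand 13 mm farther back than shut.
Start: joints at [-79.452, 40.479, -1.581, 85.061, 1.261, 54.483, -4.326], TCP at [0.129, 0.56, 0.231] pointing down, gripper open.
Joint ranges: [-155.06, 155.06], [-18.47, 123.98], [-90, 86.84], [0, 140.48], [-83.41, 263.41], [0, 116], [-161.91, 161.91]. Speed limits (degrees/s): [108.29, 108.29, 147.25, 147.25, 172.46, 172.46, 172.46].

INTERFACE

Orientations are given as a 3x3 rotation matrix whose columns are the frame's x, y, z axes.
In Python, from rig import get_state, grab_frame, camera_params, hand_in, pinch_z gives the robot as it stands.
- The arm moves only by the tool send_rows, never from a script. Its argument "motion" is a list of rows, each a list of 3 entries, a list of its own where there are three numbers: the turn, a rotation vector about the tool's x, y, z in degrees, then the shift along the tool's x, y, z in cm, then the closure, from -1 (fully open) to 1 (shut), so that 0 is half open. In form: [[[ax, ay, az], [dx, dy, dz], claw], ...]. A call has 1 to 8 rows; each row is the pose to reach, as a shift and turn from the pose commanded when the call began, along the tool's axes at that moment; what a row does not reach only later rows make up. A row lasts 1/12 s, in which the tool goes at most 41.7 mm and 7.16 degrees, less where a joint would pass 70% of its speed; a pose out of reach is approached as far as the arm can. A call with a gripper value outside its range is refused whole. The fingers move at their own pace and stop on an object; "newtons" is the grip in N (left out, the last holds). Time passes only in rows, so rows that repeat a pose let the fingers close. It gives the time, the measured TCP pose, the force, the opening and the grip force at its end, in the units of the state.
- get_state(): the state, without advancing time (a new reading comes with each control period).
- grab_frame(name): name is "scene" or "top"; returns the picture (480x640x3 uint8, red, green, blue); there is no depth.
- camera_params(name): a dict with "fx", "fy", "cx", "cy" (pixels), "k1" (the pictures are not rectified: a ray, as slopes to the right and down, at radius r is drawn at 1 + k1 r^2 times it, then the intrinsics apply), "T" (4x4, takes a point from camera to world coordinates). Camera axes: x right, y down, z forward; pixel columns grow to the right and rows downward; lengths in m; the calibration is good to about 2 mm. A picture is of the moment at which its call begins. camera_params takes no time and is no camera call.
- hand_in(): hands the job in; it is judged then, once.
The state is a dict: "time": time; "qpos": joint angles; "joint_vel": joint speeds; "effort": joint torques, N m; "tcp_pos": TCP position; "eef_rot": TCP orientation; "wrist_force": force on the tool from outside, world axes, zero at the start; "ft_torque": the same for the moment, N m; "width": finger opening in m; "grip_force": force on a finger pad.
Only numpy, scipy, OpenCV 4.12 (cv2) and the standard library are available. Lean on these libraries where they do the work, as an engineer would, in place of code of your own. Each camera call takes 0.05 s, during which the arm holds its last target. There are 200 camera calls.

TASK

The parts basket stands in the path of the bench tension gauge: first hang it by its handle on the twin-prong stand, the handle lying across both prongs, and let go of it. Then pull the gauge's loop out until its pointer stands in the gap of the set marker, hold it there for two seconds without ever pulling past the marker, and ease it slowly back until it is fully home. Do not shift the marker, tip the basket, or disturb the other things on the bench.

Things in the scene. Friction and masses are not known exactly. Their poses are not given: they have to be found in the camera images.
- gauge: Bench tension gauge, fixed. Grey housing 200 x 60 mm, top 60 mm above the bench, on a dark foot plate 220 x 90 x 10 mm. Origin: centre of the underside. A steel loop on a sprung bar sticks out of its -x end; it is pulled along the gauge's own -x. x runs along the housing, z up.
- gauge_slide (a joint): How far the loop is pulled out, in m: 0 fully home, 0.11 the end stop. The spring pulls it home with 3.6 N at 0, rising 0.9 N each 10 mm.
- loop_center (a point): Centre of the flat, level rectangular steel loop (moves with the slide). Loop: 12 mm round bar, free opening 53 mm along the pull and 68 mm across, bar axis 50 mm above the bench. The outer crossbar's axis lies 32.5 mm from this point along the gauge's -x. Open below: the bench is 50 mm down.
- pointer (a point): Top of the pointer, an upright steel fin 3 mm thick (18 mm across) on the housing's top that moves with the loop. Axes as the gauge.
- marker (a joint): Setting of the marker along the scale, in m: the pull of the slide at which the pointer stands in the middle of the marker's gap.
- mark_gap (a point): Middle of the marker's gap, on the pointer's track and level with the pointer's top. The marker is an aluminium fork on the +y edge of the housing's top; its two prongs, 6 mm thick, leave a gap of 18 mm along the gauge's x. Axes as the gauge.
- basket: Blue parts basket, loose, about 0.25 kg, 80 (x) x 120 (y) x 55 mm high, with black parts inside and a rigid steel handle: two uprights at y = +-58 mm and a straight bar along y. Origin: centre of the underside.
- basket_bar (a point): Middle of the handle's straight bar, 135 mm above the basket's underside; bar 10 mm thick, 116 mm long along the basket's y.
- stand: Hanging stand, fixed, origin on the bench. Foot plate 170 x 120 x 10 mm (x = -165 to 5 mm). Post 18 mm thick at x = -35 mm, carrying a 12 mm crossbar along y at height 215 mm (the stand's top apart from the tips) and, at y = +-35 mm, two steel prongs that point to the stand's -x with upturned tips.
- stand_seat (a point): Where the middle of the basket's bar lies when hung: midway between the prongs, at x = -120 mm of the stand, 210 mm above the bench; bar along the stand's y. Prongs 10 mm thick: from the crossbar they slope down to x = -110, z = 200 mm, run level to x = -130 mm, and turn up to tips at x = -148 mm, topmost 233 mm above the bench.
- board_a: Bystander: green circuit board 60 x 48 x 4 mm with a black round buzzer (12 mm high in all), on the bench beside the basket.
- board_b: Bystander: a like circuit board, on the bench beside the loop.
- board_c: Bystander: a like circuit board in the clear tray.
- can: Bystander: slim upright can, diameter 40 mm, 160 mm high, standing between the basket's side and the stand's side of the bench.
- spool: Bystander: aluminium spool standing on end, diameter 56 mm, 50 mm high, on the bench beside the loop.
- bottle: Bystander: white bottle, diameter 48 mm, 150 mm high, between the housings of gauge and stand.
- tray: Bystander: clear tray 200 x 150 x 22 mm at the left side, a board in it.
- screwdriver: Bystander: screwdriver lying at the right side.
Mind the look-alikes: they are no part of the job. Leave any turquoise look-alike of the stand alone. Leave any brown look-alike of the basket alone.

How it is judged (in metres and radians):
On the way, in this order (a step that is already met when the one before it is completed fails the run):
1. the basket hangs by its handle across both prongs of the stand, released (x of basket_bar in the frame of stand_seat between -0.018 and 0.018 m and y of basket_bar in the frame of stand_seat between -0.018 and 0.018 m and z of basket_bar in the frame of stand_seat between -0.008 and 0.01 m and contact force between basket and stand above 0.5 N and contact force between basket and the fingers below 0.1 N and linear speed of basket below 0.08 m/s and angle between basket's own z axis and vertical below 0.3 rad), for 0.3 s.
2. the pointer is held in the marker's gap for a second and a half (x of pointer in the frame of mark_gap between -0.007 and 0.007 m), for 1.5 s.
At the end, for the whole second after the job is handed in: The basket hangs at rest and untouched, upright within 0.3 rad, its bar across both prongs (middle of the bar within 18 mm of the seat along and across, 8 mm below to 10 mm above it), and the gauge's slide is home within 3 mm, at rest (all of step 1 and value of joint gauge_slide below 0.003 m and velocity of joint gauge_slide between -0.02 and 0.02 m/s).
It fails at once if the pointer is pulled past the marker (more than 17 mm beyond the middle of its gap) (x of pointer in the frame of mark_gap below -0.017 m).
It fails at once if the slide snaps back (faster than 0.4 m/s) (velocity of joint gauge_slide below -0.4 m/s).
It fails at once if the marker is shifted by more than 4 mm (distance of mark_gap from where it was at the start of the episode above 0.004 m).
It fails at once if the basket is tipped by more than 0.7 rad (angle between basket's own z axis and vertical above 0.7 rad).
It fails at once if another thing on the bench is moved by more than 25 mm or the bottle, can or spool is tipped (distance of any of board_a, board_b, board_c, can, spool, bottle, tray, screwdriver from where it was at the start of the episode above 0.025 m or angle between any of bottle, can, spool's own z axis and vertical above 0.5 rad).
It also fails if it takes over 70 s, if anything falls off the work surface, if the arm or the gripper's body presses on something with over 40 N, if the wrist force passes 120 N, or if a joint passes its speed limit or range.

## Working session

There is one attempt and no reset: what is moved stays moved. The work goes in short steps, Python scripts to look and compute and a tool call to move; the robot and the scene stay as the last step left them, time stands still between calls to the robot, and variables do not carry over. Pictures are saved under pics/ and viewed, at most 10 in all, crops included, and the job is handed in when it is done.

Besides the shell and the picture viewer there is one more tool, called after "Request:" as name([rows], argument=value, ...), one row to a line, values as JSON. send_rows: Moves the arm, as the interface text tells. Its arguments: {"type":"object","properties":{"motion":{"type":"array","items":{"type":"array"}},"newtons":{"type":"number"}},"required":["motion"]}

```bash
mkdir -p pics
python3 - <<'E'
from rig import *
import cv2,numpy as np
np.set_printoptions(precision=4,suppress=True)
print(pinch_z);s=get_state();print(s)
for n in("scene","top"):
    cv2.imwrite(f"pics/{n}0.png",grab_frame(n)[:,:,::-1]);print(n,camera_params(n))
E
```

```text
0.0187
{'time': 0.0, 'qpos': array([-79.4524,  40.5142,  -1.5817,  85.0834,   1.2625,  54.4828,
        -4.3261]), 'joint_vel': array([-0.0744,  0.0498, -0.0341, -0.0117,  0.0344,  0.027 ,  0.0337]), 'effort': array([  0.0001, -88.3224,   1.2346, -23.6179,   0.0169,   0.0063,
         0.    ]), 'tcp_pos': array([0.1287, 0.5601, 0.2308]), 'eef_rot': array([[-0.9746,  0.2239, -0.0002],
       [ 0.2239,  0.9746, -0.0011],
       [-0.0001, -0.0011, -1.    ]]), 'wrist_force': array([ 0.2145,  0.4219, -0.6748]), 'ft_torque': array([-0.0176,  0.019 ,  0.0121]), 'grip_force': 0.0, 'width': 0.08493602890131348}
scene {'fx': 448.1355821918785, 'fy': 448.1355821918785, 'cx': 318.6255435725486, 'cy': 234.6715858662224, 'k1': 0.015106907066945015, 'T': array([[ 0.0621,  0.8126, -0.5795,  1.3307],
       [ 0.9979, -0.0412,  0.0491, -0.0439],
       [ 0.0161, -0.5813, -0.8135,  1.2744],
       [ 0.    ,  0.    ,  0.    ,  1.    ]])}
top {'fx': 443.17484451279546, 'fy': 443.17484451279546, 'cx': 310.1797330303632, 'cy': 237.43111722496815, 'k1': -0.01849893401030627, 'T': array([[-0.0124, -0.9839,  0.1781,  0.3151],
       [-0.9999,  0.0125, -0.0009,  0.0038],
       [-0.0014, -0.1781, -0.984 ,  1.2844],
       [ 0.    ,  0.    ,  0.    ,  1.    ]])}
```

View pics/scene0.png

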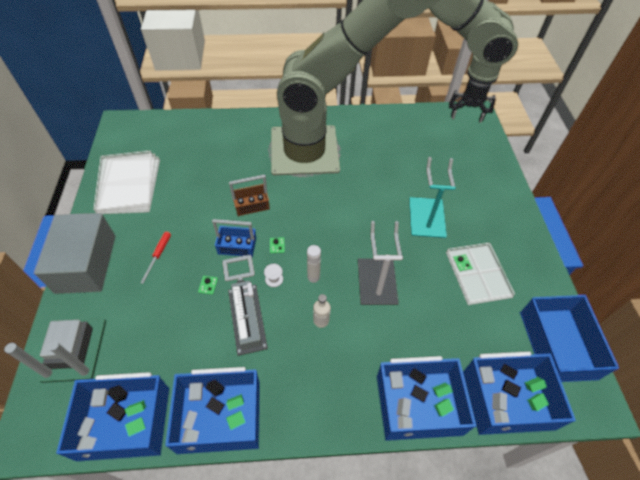

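View pics/top0.png

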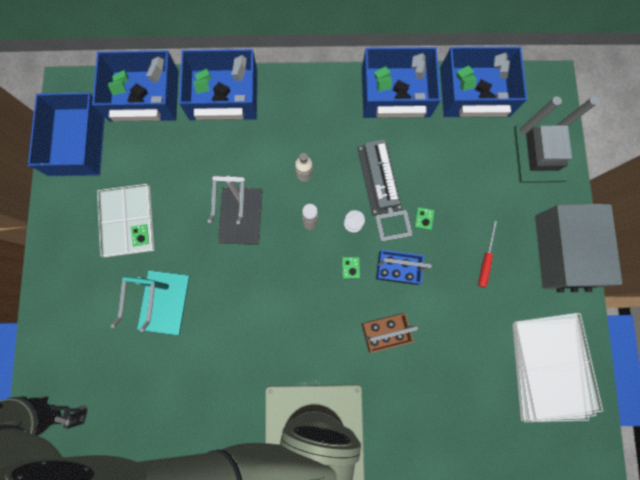

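Candidates in the top view are: blue basket (400,267) against the brown look-alike (387,332), and grey stand (232,205) against the turquoise look-alike (150,300). I choose the blue basket and the grey stand. The gauge is at (382,185), with its loop at (393,224). Next I check these in close crops.

```bash
cat > h.py <<'E'
import cv2,numpy as np
from rig import *
np.set_printoptions(precision=4,suppress=True)
def crop(img,x0,y0,x1,y1,s):
    c=cv2.resize(img[y0:y1,x0:x1,::-1],None,fx=s,fy=s,interpolation=cv2.INTER_CUBIC)
    for x in range((x0+9)//10*10,x1,10):
        cv2.line(c,((x-x0)*s,0),((x-x0)*s,6),(255,255,255) ,1)
        if x%20==0: cv2.putText(c,str(x),((x-x0)*s,16),0,.35,(0,255,255),1)
    for y in range((y0+9)//10*10,y1,10):
        cv2.line(c,(0,(y-y0)*s),(6,(y-y0)*s),(255,255,255),1)
        if y%20==0: cv2.putText(c,str(y),(8,(y-y0)*s+4),0,.35,(0,255,255),1)
    return c
def pair(a,b):
    h=max(a.shape[0],b.shape[0])
    return np.hstack([cv2.copyMakeBorder(i,0,h-i.shape[0],0,0,0) for i in(a,b)])
def p2w(n,u,v,z):
    c=camera_params(n);K=np.array([[c['fx'],0,c['cx']],[0,c['fy'],c['cy']],[0,0,1]])
    r=cv2.undistortPoints(np.array([[[u,v]]],float),K,np.array([c['k1'],0,0,0]))[0,0]
    T=c['T'];d=T[:3,:3]@[r[0],r[1],1];return T[:3,3]+d*(z-T[2,3])/d[2]
def w2p(n,p):
    c=camera_params(n);K=np.array([[c['fx'],0,c['cx']],[0,c['fy'],c['cy']],[0,0,1]])
    q=np.linalg.inv(c['T'])@[*p,1];return cv2.projectPoints(q[:3].reshape(1,3),np.zeros(3),np.zeros(3),K,np.array([c['k1'],0,0,0]))[0][0,0]
E
python3 - <<'E'
from h import *
t=grab_frame("top");s=grab_frame("scene")
cv2.imwrite("pics/a.png",pair(crop(t,350,135,440,285,4)[:600],crop(t,195,165,275,250,5)))
cv2.imwrite("pics/b.png",pair(crop(s,190,210,290,355,4),crop(s,350,215,410,310,6)))
E
```

```text
(no output)
```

View pics/a.png

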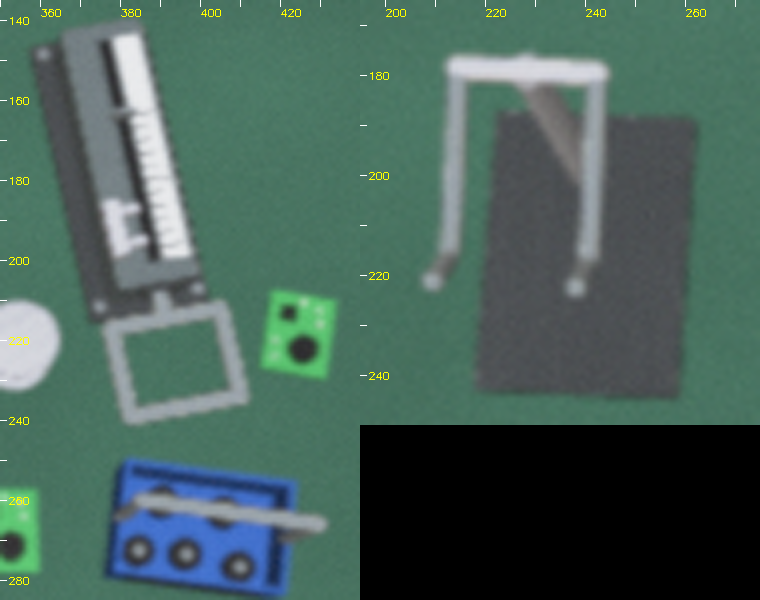

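View pics/b.png

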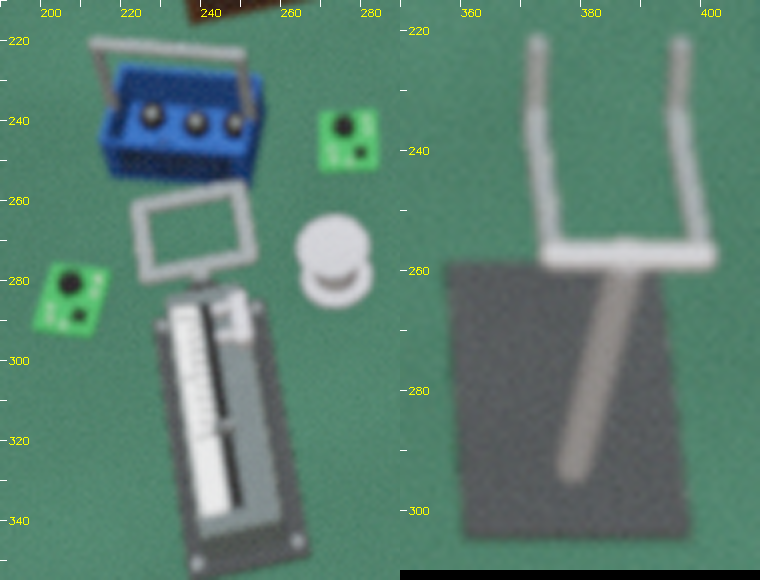

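The crops show these points (full-image pixels):
- **Basket:** it is the blue one, with its bar in the top view from (384.5,259.5) to (431,266).
- **Loop:** its corners are about (378,216), (404,212), (410,234) and (382,239).
- **Pointer:** the fin is at about (380,162.5).
- **Marker:** the prongs are at (383,187) and (384,195).
- **Grey stand:** the tips are at (209.4,221.2) and (238.2,222.4), and the crossbar runs from (212.6,178) to (244.4,179.4).

Run:
```python
from h import *
def L(n,pts,z,lab):
    w=np.array([p2w(n,*p,z) for p in pts])[:,:2];d=w[-1]-w[0]
    print(lab,n,w.round(4).tolist(),'mid',w.mean(0),'len %.4f ang %.1f'%(np.hypot(*d),np.degrees(np.arctan2(d[1],d[0]))))
L('top',[(384.5,259.5),(431,266)],.135,'bar');L('scene',[(213,220.7),(251.2,223)],.135,'bar')
L('top',[(212.6,178),(244.4,179.4)],.215,'xbar');L('scene',[(373.3,257.7),(402.8,257.3)],.215,'xbar')
L('top',[(209.4,221.2),(238.2,222.4)],.228,'tips');L('scene',[(373,221.3),(396.8,221.3)],.228,'tips')
L('top',[(222.6,187),(262.4,188.6),(259,244.8),(218,243)],.01,'sfoot')
L('top',[(218,243),(222.6,187)],.01,'sfootL');L('top',[(259,244.8),(262.4,188.6)],.01,'sfootR')
lp=[(377.7,216.3),(404.5,212),(410,234.3),(382.3,238.5)]
L('top',lp,.05,'loop')
L('scene',[(224,261.5),(248.5,256.5),(253,274.5),(226.5,279)],.05,'loopS')
L('top',[(382.3,238.5),(377.7,216.3)],.05,'loopside');L('top',[(410,234.3),(404.5,212)],.05,'loopside')
L('top',[(374,215.5),(357.5,147)],.01,'gfootL')
L('top',[(365.5,143.5),(384.5,140.8)],.06,'housing end')
for z in(.07,.08):
  L('top',[(380,162.5),(383.2,187.2),(384.3,195)],z,f'ptr,marks {z}')
  L('scene',[(247,316),(246.5,286.5)],z,f'ptr {z}')
L('top',[(386,265),],.055,'x')
L('top',[(381.5,250),(424,256),(420.5,284),(376.8,279)],.055,'basket rim')
L('scene',[(314,249)],.16,'can?');L('top',[(310,210)],.16,'can');L('top',[(304,158)],.15,'bottle')
L('top',[(354,221)],.05,'spool');L('top',[(351,268)],.0,'boardA');L('top',[(425,218)],.0,'boardB')
```

```text
bar top [[0.4621, -0.1906], [0.4434, -0.3113]] mid [ 0.4528 -0.251 ] len 0.1221 ang -98.8
bar scene [[0.4476, -0.3071], [0.4628, -0.1861]] mid [ 0.4552 -0.2466] len 0.1220 ang 82.8
xbar top [[0.6638, 0.2466], [0.659, 0.1664]] mid [0.6614 0.2065] len 0.0803 ang -93.4
xbar scene [[0.6632, 0.1685], [0.6661, 0.2518]] mid [0.6647 0.2101] len 0.0833 ang 88.0
tips top [[0.5497, 0.2485], [0.5458, 0.178]] mid [0.5478 0.2132] len 0.0706 ang -93.2
tips scene [[0.5452, 0.1819], [0.5487, 0.252]] mid [0.5469 0.217 ] len 0.0702 ang 87.1
sfoot top [[0.7022, 0.2624], [0.6956, 0.1434], [0.5258, 0.1521], [0.5327, 0.272]] mid [0.6141 0.2075] len 0.1698 ang 176.8
sfootL top [[0.5327, 0.272], [0.7022, 0.2624]] mid [0.6174 0.2672] len 0.1698 ang -3.2
sfootR top [[0.5258, 0.1521], [0.6956, 0.1434]] mid [0.6107 0.1478] len 0.1700 ang -2.9
loop top [[0.5974, -0.1908], [0.6091, -0.2681], [0.544, -0.2804], [0.5329, -0.2013]] mid [ 0.5708 -0.2352] len 0.0654 ang -170.8
loopS scene [[0.5487, -0.2796], [0.5337, -0.2019], [0.6019, -0.1859], [0.6138, -0.2679]] mid [ 0.5745 -0.2338] len 0.0661 ang 10.1
loopside top [
[... 713 characters left out ...]
0.7577, -0.1965], [0.6606, -0.201]] mid [ 0.7092 -0.1987] len 0.0972 ang -177.3
x top [[0.4568, -0.2077]] mid [ 0.4568 -0.2077] len 0.0000 ang 0.0
basket rim top [[0.4993, -0.1969], [0.4807, -0.3153], [0.4027, -0.3011], [0.4181, -0.1805]] mid [ 0.4502 -0.2485] len 0.0827 ang 168.6
can? scene [[0.5887, 0.0063]] mid [0.5887 0.0063] len 0.0000 ang 0.0
can top [[0.5913, 0.0024]] mid [0.5913 0.0024] len 0.0000 ang 0.0
bottle top [[0.7378, 0.0167]] mid [0.7378 0.0167] len 0.0000 ang 0.0
spool top [[0.5845, -0.1227]] mid [ 0.5845 -0.1227] len 0.0000 ang 0.0
boardA top [[0.4557, -0.1149]] mid [ 0.4557 -0.1149] len 0.0000 ang 0.0
boardB top [[0.6019, -0.3392]] mid [ 0.6019 -0.3392] len 0.0000 ang 0.0
```

```bash
cat >> h.py <<'E'
from scipy.spatial.transform import Rotation as Ro
def go(p,yaw=None,R=None,pos=None):
    s=get_state();R=s['eef_rot'] if R is None else R;pos=s['tcp_pos'] if pos is None else pos
    if yaw is None: Rt=R
    else:
        a=np.radians(yaw);y=np.array([np.cos(a),np.sin(a),0]);z=np.array([0,0,-1.]);Rt=np.c_[np.cross(y,z),y,z]
    print(p,'turn',Ro.from_matrix(R.T@Rt).as_rotvec(degrees=True).round(1),'shift cm',(R.T@(np.array(p)-pos)*100).round(2))
    return Rt,np.array(p)
E
python3 - <<'E'
from h import *
go([.18,.53,.37],62); go([.42,.30,.37],33)
go([.454,-.249,.24],-7.5)
E
```

```text
[0.18, 0.53, 0.37] turn [-0.   0.  15.1] shift cm [ -5.68  -1.81 -13.9 ]
[0.42, 0.3, 0.37] turn [-0.   0.  44.1] shift cm [-34.22 -18.85 -13.88]
[0.454, -0.249, 0.24] turn [-0.   0.  84.6] shift cm [-49.82 -71.59  -0.85]
```

Request:
send_rows([
  [[0,0,7],[-2,-1,-4],-1],
  [[0,0,14],[-4,-1.5,-8],-1],
  [[0,0,15],[-5.7,-1.8,-12],-1],
  [[0,0,20],[-8,-3,-14],-1],
  [[0,0,44],[-34,-19,-14],-1],
  [[0,0,44],[-34,-19,-14],-1],
  [[0,0,44],[-34,-19,-14],-1],
  [[0,0,44],[-34,-19,-14],-1],
], newtons=60)

```text
time: 0.87
tcp_pos: [0.3197, 0.3947, 0.3714]
eef_rot: [[-0.539, 0.842, 0.0], [0.842, 0.539, 0.0], [0.0, 0.0, -1.0]]
wrist_force: [1.2, 0.8, 0.4]
width: 0.0854
grip_force: 0.0
```

Run:
```python
from h import *
s=get_state();print(s['tcp_pos'],s['qpos'],s['time'])
go([.42,.25,.37],20); go([.45,-.20,.37],-7.5); go([.454,-.249,.23],-7.5)
```

```text
[0.3197 0.3947 0.3714] [-61.231   27.1081  11.7784  83.2684  -5.6741  70.1968 -16.1595] 0.8667
[0.42, 0.25, 0.37] turn [ 0.  -0.  12.6] shift cm [-17.59   0.64   0.14]
[0.45, -0.2, 0.37] turn [ 0.  -0.  40.1] shift cm [-57.11 -21.09   0.14]
[0.454, -0.249, 0.23] turn [ 0.  -0.  40.1] shift cm [-61.45 -23.4   14.14]
```

Request:
send_rows([
  [[0,0,7],[-4,0.2,0],-1],
  [[0,0,13],[-8,0.3,0],-1],
  [[0,0,16],[-12,0.4,0],-1],
  [[0,0,20],[-17,0.5,0],-1],
  [[0,0,40],[-57,-21,0],-1],
  [[0,0,40],[-57,-21,0],-1],
  [[0,0,40],[-57,-21,0],-1],
  [[0,0,40],[-57,-21,0],-1],
])

```text
time: 1.53
tcp_pos: [0.4261, 0.0957, 0.3713]
eef_rot: [[0.128, 0.992, -0.0], [0.992, -0.128, -0.0], [-0.0, -0.0, -1.0]]
wrist_force: [1.5, 0.3, -0.2]
width: 0.0853
grip_force: 0.0
```

Run:
```python
from h import *
s=get_state();print(s['tcp_pos'],s['time'])
go([.45,-.20,.37],-7.5); go([.454,-.249,.23],-7.5);go([.454,-.249,.17],-7.5)
```

```text
[0.4261 0.0957 0.3713] 1.5333
[0.45, -0.2, 0.37] turn [-0.   0.   0.2] shift cm [-29.02   6.15   0.13]
[0.454, -0.249, 0.23] turn [-0.   0.   0.2] shift cm [-33.83   7.17  14.13]
[0.454, -0.249, 0.17] turn [-0.   0.   0.2] shift cm [-33.83   7.17  20.13]
```

Request:
send_rows([
  [[0,0,0],[-29,6.2,0],-1],
  [[0,0,0],[-29,6.2,0],-1],
  [[0,0,0],[-29,6.2,0],-1],
  [[0,0,0],[-29,6.2,0],-1],
  [[0,0,0],[-29,6.2,0],-1],
  [[0,0,0],[-29,6.2,0],-1],
  [[0,0,0],[-29,6.2,0],-1],
  [[0,0,0],[-33.8,7.2,7],-1],
])

```text
time: 2.2
tcp_pos: [0.4552, -0.2234, 0.3415]
eef_rot: [[0.124, 0.992, 0.006], [0.992, -0.124, -0.004], [-0.003, 0.006, -1.0]]
wrist_force: [1.4, -0.5, 0.1]
width: 0.0852
grip_force: 0.0
```

Run:
```python
from h import *
s=get_state();print(s['tcp_pos'],s['time'],s['qpos'])
go([.454,-.249,.20],-7.5);go([.454,-.249,.116],-7.5)
```

```text
[ 0.4552 -0.2234  0.3415] 2.2 [  8.2432  29.5     25.5531  88.0999 -13.5233  65.0569  29.4406]
[0.454, -0.249, 0.2] turn [0.4 0.2 0.4] shift cm [-2.51  0.1  14.16]
[0.454, -0.249, 0.116] turn [0.4 0.2 0.4] shift cm [-2.49  0.05 22.56]
```

Request:
send_rows([
  [[0,0,0],[-1.5,0,4],-1],
  [[0,0,0],[-2.2,0,8],-1],
  [[0,0,0],[-2.2,0,11],-1],
  [[0,0,0],[-2.2,0,13],-1],
  [[0,0,0],[-2.2,0,13],-1],
  [[0,0,0],[-2.2,0,13],-1],
])

```text
time: 2.7
tcp_pos: [0.4519, -0.2402, 0.2085]
eef_rot: [[0.121, 0.993, -0.001], [0.993, -0.121, 0.0], [0.0, -0.001, -1.0]]
wrist_force: [-0.1, 0.2, 0.9]
width: 0.0856
grip_force: 0.0
```

Run:
```python
from h import *
s=get_state();print(s['tcp_pos'],s['time'],s['eef_rot'])
for n in('top','scene'):print(n,w2p(n,s['tcp_pos']))
go([.454,-.249,.116],-7.5)
cv2.imwrite("pics/c.png",pair(crop(grab_frame('top'),355,215,445,315,4),crop(grab_frame('scene'),180,150,275,250,4)))
```

```text
[ 0.4519 -0.2402  0.2085] 2.7 [[ 0.1209  0.9927 -0.001 ]
 [ 0.9927 -0.1209  0.0003]
 [ 0.0001 -0.0011 -1.    ]]
top [409.8055 259.5036]
scene [230.8519 206.3249]
[0.454, -0.249, 0.116] turn [-0.1 -0.   0.6] shift cm [-0.85  0.33  9.25]
```

View pics/c.png

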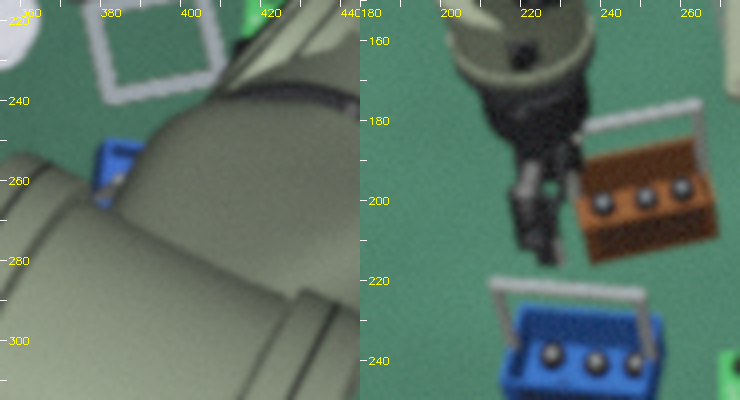

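The top view is blocked by the arm. In the scene view the open fingers stand over the middle of the blue basket's bar (bar 213–251, row 222), clear of the brown basket. Now descending and gripping.

Request:
send_rows([
  [[0,0,0.6],[-0.4,0.3,3],-1],
  [[0,0,0.6],[-0.8,0.3,6],-1],
  [[0,0,0.6],[-0.8,0.3,8.5],-1],
  [[0,0,0.6],[-0.8,0.3,9.3],-1],
  [[0,0,0.6],[-0.8,0.3,9.3],-1],
  [[0,0,0.6],[-0.8,0.3,9.3],-1],
])

```text
time: 3.3
tcp_pos: [0.4546, -0.2487, 0.1168]
eef_rot: [[0.131, 0.991, 0.001], [0.991, -0.131, -0.001], [-0.001, 0.001, -1.0]]
wrist_force: [-0.1, -0.2, 0.5]
width: 0.0851
grip_force: 0.0
```

Request:
send_rows([
  [[0,0,0],[0,0,0],-1],
  [[0,0,0],[0,0,0],0],
  [[0,0,0],[0,0,0],1],
  [[0,0,0],[0,0,0],1],
  [[0,0,0],[0,0,0],1],
  [[0,0,0],[0,0,0],1],
  [[0,0,0],[0,0,0],1],
  [[0,0,0],[0,0,0],1],
], newtons=60)

```text
time: 3.97
tcp_pos: [0.4542, -0.2485, 0.1154]
eef_rot: [[0.131, 0.991, 0.0], [0.991, -0.131, -0.0], [-0.0, 0.0, -1.0]]
wrist_force: [2.0, 1.0, 0.8]
width: 0.0082
grip_force: 58.4
```

Request:
send_rows([
  [[0,0,0],[0,0,-1],1],
  [[0,0,0],[0,0,-2.5],1],
  [[0,0,0],[0,0,-4.5],1],
  [[0,0,0],[0,0,-7],1],
  [[0,0,0],[0,0,-10],1],
  [[0,0,0],[0,0,-13],1],
  [[0,0,0],[0,0,-16],1],
  [[0,0,0],[0,0,-18],1],
])

```text
time: 4.63
tcp_pos: [0.454, -0.2486, 0.2978]
eef_rot: [[0.131, 0.991, 0.001], [0.991, -0.131, -0.001], [-0.001, 0.001, -1.0]]
wrist_force: [-0.4, -0.1, -1.9]
width: 0.0077
grip_force: 58.6
```

Run:
```python
from h import *
s=get_state();print(s['tcp_pos'],s['time'],s['width'],s['grip_force'],s['wrist_force'])
go([.478,.217,.295],-3);go([.45,0,.295],-5)
cv2.imwrite("pics/d.png",crop(grab_frame('scene'),180,150,300,250,6))
```

```text
[ 0.454  -0.2486  0.2978] 4.6333 0.007704203426673637 58.60563397407532 [-0.4052 -0.1313 -1.9151]
[0.478, 0.217, 0.295] turn [ 0.1  0.1 -4.6] shift cm [46.48 -3.74  0.24]
[0.45, 0, 0.295] turn [ 0.1  0.  -2.6] shift cm [24.6  -3.66  0.26]
```

View pics/d.png

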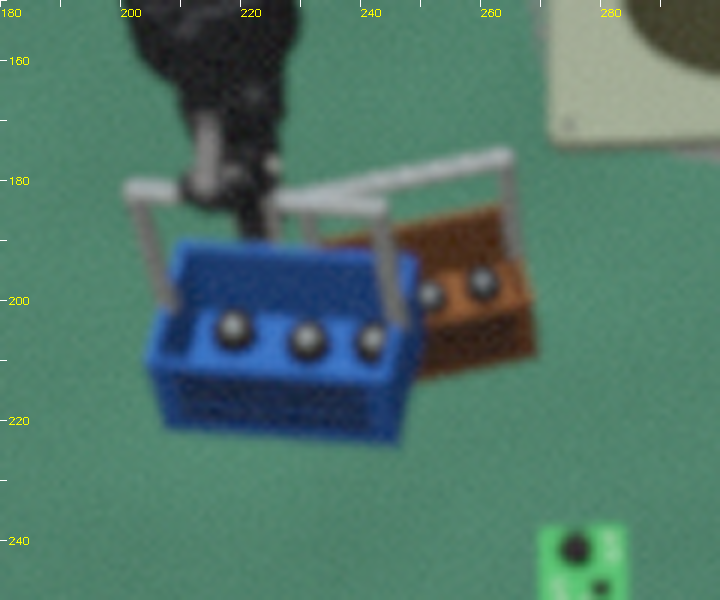

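The basket hangs level from the fingers. Its bar runs from (201,181) to (242,184) and is gripped near the middle. Now carrying it across.

Request:
send_rows([
  [[0,0,-0.2],[0.7,-0.1,0],1],
  [[0,0,-0.4],[2,-0.3,0],1],
  [[0,0,-0.6],[4,-0.5,0],1],
  [[0,0,-0.8],[6.5,-0.8,0],1],
  [[0,0,-1],[9,-1.2,0],1],
  [[0,0,-1.2],[11.5,-1.6,0],1],
  [[0,0,-1.5],[14,-2,0],1],
  [[0,0,-1.8],[16.5,-2.4,0],1],
])

```text
time: 5.35
tcp_pos: [0.451, -0.0799, 0.2942]
eef_rot: [[0.099, 0.995, -0.002], [0.995, -0.099, 0.0], [0.0, -0.002, -1.0]]
wrist_force: [-0.0, 0.1, -2.7]
width: 0.0079
grip_force: 58.6
```

Request:
send_rows([
  [[0,0,-0.2],[2.5,-0.4,0],1],
  [[0,0,-0.4],[5,-0.7,0],1],
  [[0,0,-0.6],[7.5,-0.9,0],1],
  [[0,0,-0.8],[10,-1,0],1],
  [[0,0,-1],[12.5,-1.1,0],1],
  [[0,0,-1.2],[15,-1.2,0],1],
  [[0,0,-1.5],[17.5,-1.3,0],1],
  [[0,0,-1.8],[20,-1.4,0],1],
])

```text
time: 6.02
tcp_pos: [0.457, 0.1203, 0.2942]
eef_rot: [[0.068, 0.998, -0.002], [0.998, -0.068, -0.001], [-0.001, -0.002, -1.0]]
wrist_force: [0.9, 0.2, -2.6]
width: 0.0075
grip_force: 58.6
```

Run:
```python
from h import *
s=get_state();print(s['tcp_pos'],s['time'],s['width'],s['grip_force'])
go([.478,.217,.295],-3);go([.478,.217,.235],-3)
```

```text
[0.457  0.1203 0.2942] 6.0167 0.007528596421561596 58.58729124069214
[0.478, 0.217, 0.295] turn [-0.1  0.  -0.9] shift cm [ 9.79  1.44 -0.09]
[0.478, 0.217, 0.235] turn [-0.1  0.  -0.9] shift cm [9.8  1.45 5.91]
```

Request:
send_rows([
  [[0,0,-0.3],[2.5,0.4,0],1],
  [[0,0,-0.6],[5,0.8,0.3],1],
  [[0,0,-0.9],[7,1.1,1.3],1],
  [[0,0,-0.9],[8.6,1.4,2.8],1],
  [[0,0,-0.9],[9.4,1.4,4.3],1],
  [[0,0,-0.9],[9.8,1.4,5.4],1],
  [[0,0,-0.9],[9.8,1.4,5.8],1],
  [[0,0,-0.9],[9.8,1.4,5.8],1],
])

```text
time: 6.68
tcp_pos: [0.4777, 0.2153, 0.2359]
eef_rot: [[0.053, 0.999, -0.002], [0.999, -0.053, -0.001], [-0.002, -0.002, -1.0]]
wrist_force: [0.1, -0.4, -2.2]
width: 0.0077
grip_force: 58.5
```

Run:
```python
from h import *
s=get_state();print(s['tcp_pos'],s['time'],s['width'],s['grip_force'])
b=s['tcp_pos']+[0,0,.0196]
for n in('top','scene'):print(n,'bar expected',w2p(n,b),'seat',w2p(n,[.576,.2125,.21]))
go([.576,.2125,.235],-3)
cv2.imwrite("pics/e.png",pair(crop(grab_frame('scene'),335,180,430,300,4),crop(grab_frame('top'),175,165,275,265,4)))
```

```text
[0.4777 0.2153 0.2359] 6.6833 0.007674146470832176 58.54788422584534
top bar expected [219.9886 248.4462] seat [225.7331 212.2534]
scene bar expected [382.1805 197.2624] seat [384.0209 232.9463]
[0.576, 0.2125, 0.235] turn [-0.1  0.1 -0. ] shift cm [0.24 9.83 0.06]
```

View pics/e.png

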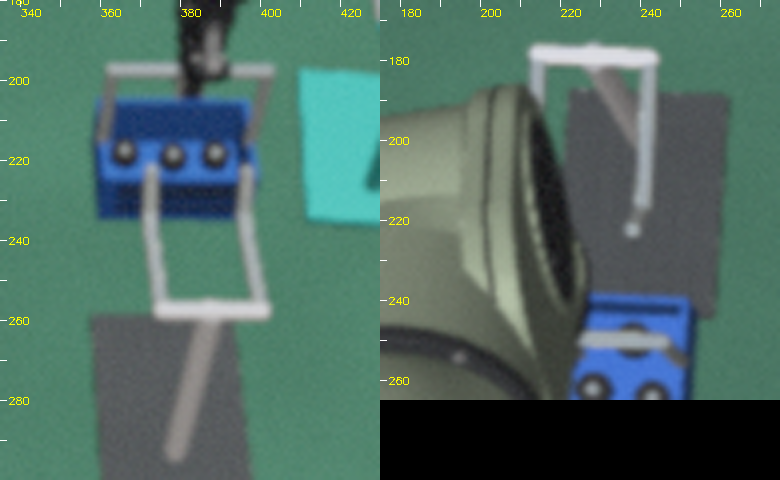

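The bar is centred at (382.5,197) in the scene view, as predicted. It is in front of both grey prong tips and above them. Now sliding it in over the prongs.

Request:
send_rows([
  [[0,0,0],[0,0.5,0],1],
  [[0,0,0],[0,1.5,0],1],
  [[0,0,0],[0,2.8,0],1],
  [[0,0,0],[0,4.2,0],1],
  [[0,0,0],[0,5.6,0],1],
  [[0,0,0],[0,7,0],1],
  [[0,0,0],[0,8.2,0],1],
  [[0,0,0],[0,9,0],1],
])

```text
time: 7.45
tcp_pos: [0.5699, 0.21, 0.2378]
eef_rot: [[0.054, 0.999, 0.001], [0.999, -0.054, -0.0], [-0.0, 0.001, -1.0]]
wrist_force: [0.0, -0.1, -2.4]
width: 0.0078
grip_force: 58.6
```

Request:
send_rows([
  [[0,0,0],[0,0.5,0],1],
  [[0,0,0],[0,0.8,0],1],
  [[0,0,0],[0,0.8,0.5],1],
  [[0,0,0],[0,0.8,1.2],1],
  [[0,0,0],[0,0.8,2],1],
  [[0,0,0],[0,0.8,2.8],1],
  [[0,0,0],[0,0.8,3.5],1],
  [[0,0,0],[0,0.8,3.5],1],
])

```text
time: 8.12
tcp_pos: [0.5758, 0.2103, 0.2006]
eef_rot: [[0.053, 0.999, -0.002], [0.999, -0.053, -0.001], [-0.001, -0.002, -1.0]]
wrist_force: [-0.0, 0.5, -2.8]
width: 0.0081
grip_force: 58.5
```

Run:
```python
from h import *
s=get_state();print(s['tcp_pos'],s['time'],s['width'],s['grip_force'],s['wrist_force'])
b=s['tcp_pos']+[0,0,.0196]
for n in('top','scene'):print(n,'bar expected',w2p(n,b),'seat',w2p(n,[.576,.2125,.21]))
go([.576,.2125,.19],-3)
cv2.imwrite("pics/f.png",pair(crop(grab_frame('scene'),335,180,430,300,4),crop(grab_frame('top'),175,165,275,265,4)))
```

```text
[0.5758 0.2103 0.2006] 8.1167 0.008087824421871925 58.5356605052948 [-0.0437  0.5311 -2.8418]
top bar expected [225.8514 211.3615] seat [225.7331 212.2534]
scene bar expected [383.7253 230.8723] seat [384.0209 232.9463]
[0.576, 0.2125, 0.19] turn [-0.1  0.  -0. ] shift cm [0.22 0.01 1.06]
```

View pics/f.png

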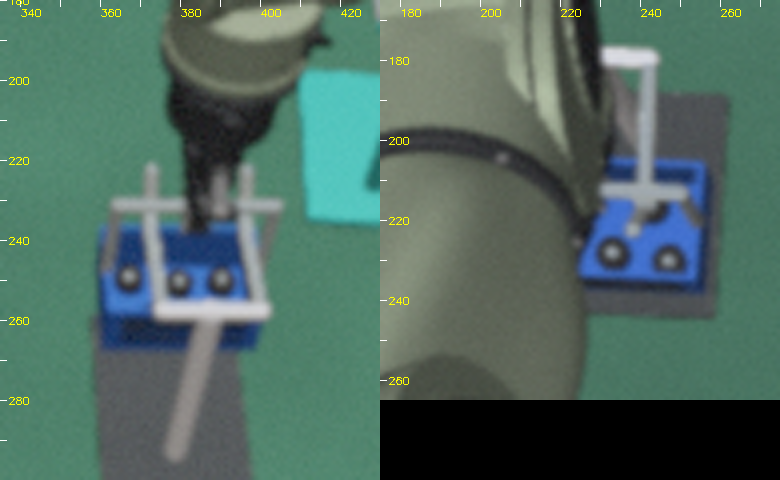

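The bar lies across both prongs, about 10 mm above the seat and just inside the tips. Now lowering and releasing.

Request:
send_rows([
  [[0,0,0],[0.2,0,0.3],1],
  [[0,0,0],[0.2,0,0.6],1],
  [[0,0,0],[0.2,0,0.9],1],
  [[0,0,0],[0.2,0,1.0],1],
  [[0,0,0],[0.2,0,1.1],1],
  [[0,0,0],[0.2,0,1.1],1],
])

```text
time: 8.72
tcp_pos: [0.5766, 0.2122, 0.1912]
eef_rot: [[0.053, 0.999, -0.0], [0.999, -0.053, -0.0], [-0.0, -0.0, -1.0]]
wrist_force: [-0.5, 0.6, -3.2]
width: 0.008
grip_force: 58.6
```

Request:
send_rows([
  [[0,0,0],[0,0,0.1],1],
  [[0,0,0],[0,0,0.2],1],
  [[0,0,0],[0,0,0.2],1],
])

```text
time: 8.97
tcp_pos: [0.5768, 0.2123, 0.1898]
eef_rot: [[0.053, 0.999, 0.001], [0.999, -0.053, 0.0], [0.0, 0.001, -1.0]]
wrist_force: [-2.4, -0.0, 5.4]
width: 0.008
grip_force: 59.6
```

Request:
send_rows([
  [[0,0,0],[0,0,0],0.6],
  [[0,0,0],[0,0,0],0.3],
  [[0,0,0],[0,0,0],0],
  [[0,0,0],[0,0,0],-0.4],
  [[0,0,0],[0,0,0],-0.4],
  [[0,0,0],[0,0,0],-0.4],
  [[0,0,0],[0,0,0],-0.4],
  [[0,0,0],[0,0,0],-0.4],
])

```text
time: 9.63
tcp_pos: [0.5766, 0.2122, 0.1893]
eef_rot: [[0.053, 0.999, -0.0], [0.999, -0.053, -0.0], [-0.0, -0.0, -1.0]]
wrist_force: [-0.6, 0.6, -0.3]
width: 0.0602
grip_force: 0.0
```

Request:
send_rows([
  [[0,0,0],[0,0,-0.5],-0.4],
  [[0,0,0],[0,0,-1.5],-0.4],
  [[0,0,0],[0,0,-3],-0.4],
  [[0,0,0],[0,0,-5],-0.4],
  [[0,0,0],[0,0,-7.5],-0.4],
  [[0,0,0],[0,0,-10.5],-0.4],
  [[0,0,0],[0,0,-14],-0.4],
  [[0,0,0],[0,0,-17],-0.4],
])

```text
time: 10.3
tcp_pos: [0.5763, 0.212, 0.3626]
eef_rot: [[0.053, 0.999, 0.002], [0.999, -0.053, -0.0], [0.0, 0.002, -1.0]]
wrist_force: [-0.7, 0.7, 1.6]
width: 0.0598
grip_force: 0.0
```

Run:
```python
from h import *
s=get_state();print(s['tcp_pos'],s['time'],s['width'],s['wrist_force'])
print(w2p('scene',[.576,.2125,.21]))
go([.44,.05,.35],0);go([.5395,-.2405,.20],10.3)
cv2.imwrite("pics/g.png",crop(grab_frame('scene'),335,180,430,300,5))
```

```text
[0.5763 0.212  0.3626] 10.3 0.05983109757596709 [-0.7266  0.6502  1.587 ]
[384.0209 232.9463]
[0.44, 0.05, 0.35] turn [ 0.1 -0.  -3.1] shift cm [-16.9  -12.75   1.24]
[0.5395, -0.2405, 0.2] turn [  0.1   0.  -13.4] shift cm [-45.38  -1.3   16.26]
```

View pics/g.png

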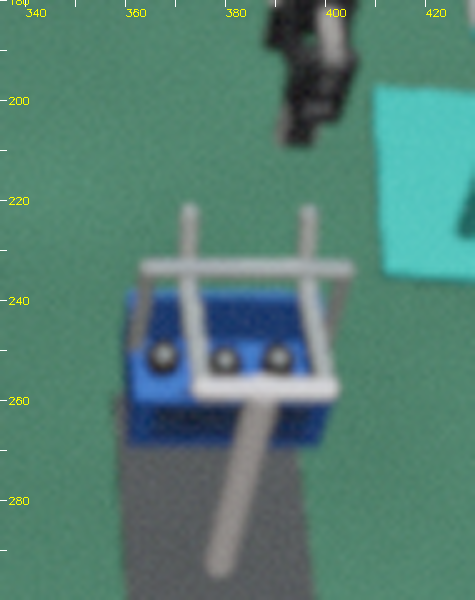

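The basket hangs across both prongs. Its bar centre is at (384.4,233.4), against the predicted seat at (384,233), and it is released. Now to the gauge loop.

Request:
send_rows([
  [[0,0,-4],[-3,0,-1],-0.4],
  [[0,0,-8],[-10,0,-1],-0.4],
  [[0,0,-12],[-45,-1.3,2],-0.4],
  [[0,0,-13.4],[-45,-1.3,2],-0.4],
  [[0,0,-13.4],[-45,-1.3,2],-0.4],
  [[0,0,-13.4],[-45,-1.3,2],-0.4],
  [[0,0,-13.4],[-45,-1.3,2],-0.4],
  [[0,0,-13.4],[-45,-1.3,2],-0.4],
])

```text
time: 11.02
tcp_pos: [0.5504, -0.1096, 0.3505]
eef_rot: [[-0.18, 0.984, 0.001], [0.984, 0.18, -0.0], [-0.001, 0.001, -1.0]]
wrist_force: [1.4, 0.6, 0.4]
width: 0.0598
grip_force: 0.0
```

Run:
```python
from h import *
s=get_state();print(s['tcp_pos'],s['time'])
go([.54,-.241,.13],10.3)
```

```text
[ 0.5504 -0.1096  0.3505] 11.0167
[0.54, -0.241, 0.13] turn [0.1 0.  0.1] shift cm [-12.73  -3.41  22.05]
```

Request:
send_rows([
  [[0,0,0],[-4,-1,2],-0.4],
  [[0,0,0],[-8,-2,5],-0.4],
  [[0,0,0],[-11,-3,9],-0.4],
  [[0,0,0],[-12.7,-3.4,13],-0.4],
  [[0,0,0],[-12.7,-3.4,17],-0.4],
  [[0,0,0],[-12.7,-3.4,20],-0.4],
  [[0,0,0],[-12.7,-3.4,22],-0.4],
  [[0,0,0],[-12.7,-3.4,22],-0.4],
])

```text
time: 11.68
tcp_pos: [0.5386, -0.2381, 0.1255]
eef_rot: [[-0.179, 0.984, -0.006], [0.984, 0.179, 0.002], [0.004, -0.006, -1.0]]
wrist_force: [-0.2, 0.7, -0.6]
width: 0.0598
grip_force: 0.0
```

Run:
```python
from h import *
s=get_state();print(s['tcp_pos'],s['time'],s['width'])
go([.54,-.241,.032],10.3)
```

```text
[ 0.5386 -0.2381  0.1255] 11.6833 0.05980942783006946
[0.54, -0.241, 0.032] turn [-0.3 -0.2  0. ] shift cm [-0.35  0.14  9.35]
```

Request:
send_rows([
  [[0,0,0],[-0.2,0.1,1],-0.4],
  [[0,0,0],[-0.2,0.1,3],-0.4],
  [[0,0,0],[-0.2,0.1,5],-0.4],
  [[0,0,0],[-0.2,0.1,7],-0.4],
  [[0,0,0],[-0.2,0.1,8.5],-0.4],
  [[0,0,0],[-0.2,0.1,9.5],-0.4],
  [[0,0,0],[-0.2,0.1,9.8],-0.4],
  [[0,0,0],[-0.2,0.1,9.8],-0.4],
])

```text
time: 12.35
tcp_pos: [0.5424, -0.2406, 0.0324]
eef_rot: [[-0.18, 0.984, 0.001], [0.984, 0.18, -0.001], [-0.001, 0.001, -1.0]]
wrist_force: [-0.8, 0.0, -0.2]
width: 0.0597
grip_force: 0.0
```

Request:
send_rows([
  [[0,0,0],[-0.1,-0.1,0],0],
  [[0,0,0],[-0.1,-0.2,0],0.4],
  [[0,0,0],[-0.1,-0.2,0],0.7],
  [[0,0,0],[-0.1,-0.2,0],1],
  [[0,0,0],[-0.1,-0.2,0],1],
  [[0,0,0],[-0.1,-0.2,0],1],
  [[0,0,0],[-0.1,-0.2,0],1],
], newtons=60)

```text
time: 12.93
tcp_pos: [0.541, -0.2418, 0.0323]
eef_rot: [[-0.18, 0.984, 0.002], [0.984, 0.18, -0.001], [-0.001, 0.002, -1.0]]
wrist_force: [2.1, 1.1, 6.2]
width: 0.0095
grip_force: 58.5
```

Run:
```python
from h import *
s=get_state();print(s['tcp_pos'],s['time'],s['width'],s['wrist_force'],s['grip_force'])
t=grab_frame('top');s=grab_frame('scene');np.savez('ref.npz',t=t,s=s)
u=np.array([np.cos(np.radians(10.3)),np.sin(np.radians(10.3)),0])
p=np.array([.752,-.199,.07])
for d in(0,.04,.085): print(d,w2p('top',p-d*u),w2p('scene',p-d*u))
print(t[140:205,378:386].mean(2).astype(int)[::3])
```

```text
[ 0.541  -0.2418  0.0323] 12.9333 0.009494862330200669 [2.1192 1.1347 6.1825] 58.51421535015106
0 [379.4048 162.2664] [246.5815 315.7298]
0.04 [382.4692 175.3536] [244.5752 303.6673]
0.085 [385.9553 190.2569] [242.3962 290.5792]
[[109 112 114 116 116 117 113 100]
 [133 142 152 158 167 172 159 124]
 [163 217 230 231 232 229 216 172]
 [111 182 223 230 231 231 229 208]
 [ 74 138 201 227 232 231 231 226]
 [ 52  88 155 212 227 232 231 228]
 [ 54  56 106 176 222 231 232 232]
 [ 83  70  85 136 191 217 224 228]
 [ 97  96  88  91 128 180 215 223]
 [115  96  62  53  87 151 201 222]
 [121 107  81  57  67 117 166 198]
 [124 122 100  73  51  72 119 168]
 [125 125 116  95  66  54  87 144]
 [127 126 125 113  86  55  64 104]
 [125 125 125 122 107  76  55  73]
 [201 184 154 142 143 134 103  70]
 [216 212 198 176 163 147 117  75]
 [212 212 197 166 136 124 108  77]
 [206 215 212 193 173 176 189 187]
 [167 206 209 198 176 146 131 119]
 [102 116 121 122 123 127 125 124]
 [ 95  96  88  85  97 108 121 122]]
```

Request:
send_rows([
  [[0,0,0],[0,-0.2,0],1],
  [[0,0,0],[0,-0.6,0],1],
  [[0,0,0],[0,-1.1,0],1],
  [[0,0,0],[0,-1.6,0],1],
  [[0,0,0],[0,-2.1,0],1],
  [[0,0,0],[0,-2.6,0],1],
  [[0,0,0],[0,-3.1,0],1],
  [[0,0,0],[0,-3.5,0],1],
])

```text
time: 13.7
tcp_pos: [0.5068, -0.2479, 0.0324]
eef_rot: [[-0.18, 0.984, 0.003], [0.984, 0.18, -0.001], [-0.001, 0.003, -1.0]]
wrist_force: [6.9, 2.5, 4.9]
width: 0.0096
grip_force: 58.5
```

Request:
send_rows([
  [[0,0,0],[0,-0.4,0],1],
  [[0,0,0],[0,-0.9,0],1],
  [[0,0,0],[0,-1.4,0],1],
  [[0,0,0],[0,-1.9,0],1],
  [[0,0,0],[0,-2.4,0],1],
  [[0,0,0],[0,-2.8,0],1],
  [[0,0,0],[0,-3,0],1],
  [[0,0,0],[0,-3,0],1],
])

```text
time: 14.37
tcp_pos: [0.4776, -0.2532, 0.0324]
eef_rot: [[-0.18, 0.984, 0.003], [0.984, 0.18, -0.0], [-0.001, 0.003, -1.0]]
wrist_force: [7.8, 4.0, 4.3]
width: 0.0098
grip_force: 58.5
```

Run:
```python
from h import *
s=get_state();print(s['tcp_pos'],s['time'],s['width'],s['wrist_force'],s['grip_force'])
print('pulled',np.hypot(*(s['tcp_pos']-[.541,-.2418,.0323])[:2]))
r=np.load('ref.npz');n=np.load('ref.npz')
t=grab_frame('top');sc=grab_frame('scene');np.savez('p1.npz',t=t,s=sc)
cv2.imwrite("pics/i.png",pair(crop(t,365,150,400,220,8),crop(sc,225,270,260,330,8)))
```

```text
[ 0.4776 -0.2532  0.0324] 14.3667 0.009823732874415929 [7.8193 3.9743 4.2847] 58.54200839996338
pulled 0.06444729311968639
```

View pics/i.png

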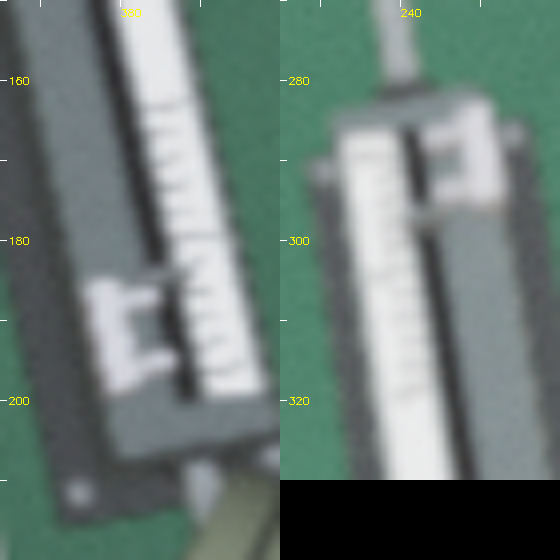

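The pointer stands at top (386,184) and scene (243.7,297). The fork gap's middle is at top row 190.5 and scene row 290.5, so about 21 mm remain. Pulling that and holding.

Request:
send_rows([
  [[0,0,0],[0,-0.3,0],1],
  [[0,0,0],[0,-0.7,0],1],
  [[0,0,0],[0,-1.1,0],1],
  [[0,0,0],[0,-1.5,0],1],
  [[0,0,0],[0,-1.8,0],1],
  [[0,0,0],[0,-2,0],1],
  [[0,0,0],[0,-2.1,0],1],
  [[0,0,0],[0,-2.1,0],1],
])

```text
time: 15.13
tcp_pos: [0.4574, -0.2568, 0.0324]
eef_rot: [[-0.181, 0.983, 0.004], [0.983, 0.181, -0.0], [-0.001, 0.004, -1.0]]
wrist_force: [11.5, 4.9, 4.9]
width: 0.0099
grip_force: 58.6
```

Run:
```python
from h import *
s=get_state();print(s['tcp_pos'],s['time'],s['wrist_force'])
print('pulled',np.hypot(*(s['tcp_pos']-[.541,-.2418,.0323])[:2]))
t=grab_frame('top');sc=grab_frame('scene');r=np.load('p1.npz')
d=t.astype(int).mean(2)-r['t'].mean(2);print(d[180:200,382:392].astype(int))
d=sc.astype(int).mean(2)-r['s'].mean(2);print(d[284:302,238:248].astype(int))
```

```text
[ 0.4574 -0.2568  0.0324] 15.1333 [11.5291  4.9411  4.9167]
pulled 0.08493848622118151
[[ -1   1   0  -1  -1  -2   1   0   0   0]
 [ -1  -2  -2   2   0   1   0  -1   0   0]
 [ -2  -3  -6 -15  -4  -3   0   0   0   0]
 [ -4 -22 -45 -46 -21   1  16  10   1  -1]
 [-10 -35 -68 -63 -23  30  49  20   1   0]
 [  3  -7 -23 -35  -9  25  25   8   2  -1]
 [  3   0  -5  -7  -1   5   3   0  -1   0]
 [  2   0   3  -2   1   0   0   0   2   0]
 [  0  -3   1   0   0   0   0   0   0   0]
 [  0   0   4  13  23  13   2  -5  -8  -2]
 [ -3   0   5  34  47  41   6 -29 -29  -7]
 [ -5  -6   4  33  56  40 -18 -49 -33  -7]
 [ -3  -4  -3  17  29  23  -5 -18 -13  -3]
 [ -1  -2  -4   0   7   6  -1   0  -3   0]
 [ -1   0  -1   0  -3   0  -2   0   1   0]
 [  2  -1   0  -2  -4  -2   1  -1   0  -1]
 [ -2  -3   0   1   0   0   0   0   0  -4]
 [ -1  -2  -1  -1   0   2   1   3  -4   0]
 [  0   0   4   3   2   0   1   0   0   3]
 [  0   0   2   1  -3   0  -2  -2   0  -1]]
[[  3   0   0  -1   0   0   0   3   2   0]
 [ -1   0   3  -4  -1   1   0   2   3   1]
 [ -2   2  -2  -2  -2  -1   0  -1   0   1]
 [  2   0  -2   4  -1  -2   0   1  -1   0]
 [  0  -1   3   3   4   2   0   2   0   0]
 [ -1  -1  10  32  35  18   4   2   0   2]
 [ -7  -7  14  53  59  27   5  -1  -1   1]
 [-10 -22  -2  46  60  19  -4  -4  -3   1]
 [-13 -33 -30  15  44  10  -3  -2   0   1]
 [ -9 -20 -20   2  20   8   0   0  -2   0]
 [  0  -7  -8  -1  -1  -3  -4  -2   0  -3]
 [  1   1   2  -7 -33 -27 -13  -4  -1  -2]
 [  1   4   5 -17 -54 -56 -25  -4   3   1]
 [  0   4  10  -4 -46 -59 -22   2   6   1]
 [  1   8  22  16 -24 -40 -12   5   5   0]
 [  1   6  19  18   2 -21  -5   4   8   1]
 [  0   2   9   7   1   0   2  -3   1   4]
 [  0   1   0   1  -1   3   0   1   0   1]]
```

The pointer now sits at top row 190.5 and scene row 290.5, in the middle of the gap. Holding for over 2 s.

Request:
send_rows([
  [[0,0,0],[0,0,0],1],
  [[0,0,0],[0,0,0],1],
  [[0,0,0],[0,0,0],1],
  [[0,0,0],[0,0,0],1],
  [[0,0,0],[0,0,0],1],
  [[0,0,0],[0,0,0],1],
  [[0,0,0],[0,0,0],1],
  [[0,0,0],[0,0,0],1],
])

```text
time: 15.9
tcp_pos: [0.4576, -0.2567, 0.0323]
eef_rot: [[-0.181, 0.983, 0.004], [0.983, 0.181, -0.0], [-0.001, 0.004, -1.0]]
wrist_force: [9.6, 5.5, 5.1]
width: 0.0101
grip_force: 58.6
```

Request:
send_rows([
  [[0,0,0],[0,0,0],1],
  [[0,0,0],[0,0,0],1],
  [[0,0,0],[0,0,0],1],
  [[0,0,0],[0,0,0],1],
  [[0,0,0],[0,0,0],1],
  [[0,0,0],[0,0,0],1],
  [[0,0,0],[0,0,0],1],
  [[0,0,0],[0,0,0],1],
])

```text
time: 16.57
tcp_pos: [0.4575, -0.2568, 0.0323]
eef_rot: [[-0.181, 0.983, 0.004], [0.983, 0.181, -0.0], [-0.001, 0.004, -1.0]]
wrist_force: [11.3, 4.2, 4.5]
width: 0.0101
grip_force: 58.6
```

Request:
send_rows([
  [[0,0,0],[0,0,0],1],
  [[0,0,0],[0,0,0],1],
  [[0,0,0],[0,0,0],1],
  [[0,0,0],[0,0,0],1],
  [[0,0,0],[0,0,0],1],
  [[0,0,0],[0,0,0],1],
  [[0,0,0],[0,0,0],1],
  [[0,0,0],[0,0,0],1],
])

```text
time: 17.23
tcp_pos: [0.4576, -0.2568, 0.0323]
eef_rot: [[-0.181, 0.983, 0.004], [0.983, 0.181, -0.0], [-0.001, 0.004, -1.0]]
wrist_force: [11.0, 4.8, 4.8]
width: 0.0098
grip_force: 58.6
```

Request:
send_rows([
  [[0,0,0],[0,0,0],1],
  [[0,0,0],[0,0,0],1],
  [[0,0,0],[0,0,0],1],
  [[0,0,0],[0,0,0],1],
])

```text
time: 17.57
tcp_pos: [0.4576, -0.2567, 0.0323]
eef_rot: [[-0.181, 0.983, 0.004], [0.983, 0.181, -0.0], [-0.001, 0.004, -1.0]]
wrist_force: [10.5, 5.2, 4.6]
width: 0.0102
grip_force: 58.6
```

Request:
send_rows([
  [[0,0,0],[0,0.2,0],1],
  [[0,0,0],[0,0.6,0],1],
  [[0,0,0],[0,1,0],1],
  [[0,0,0],[0,1.4,0],1],
  [[0,0,0],[0,1.8,0],1],
  [[0,0,0],[0,2.2,0],1],
  [[0,0,0],[0,2.6,0],1],
  [[0,0,0],[0,3,0],1],
])

```text
time: 18.23
tcp_pos: [0.4869, -0.2515, 0.0324]
eef_rot: [[-0.181, 0.984, 0.004], [0.984, 0.181, -0.001], [-0.001, 0.003, -1.0]]
wrist_force: [7.1, 2.9, 5.0]
width: 0.0101
grip_force: 58.6
```

Request:
send_rows([
  [[0,0,0],[0,0.4,0],1],
  [[0,0,0],[0,0.8,0],1],
  [[0,0,0],[0,1.2,0],1],
  [[0,0,0],[0,1.6,0],1],
  [[0,0,0],[0,2,0],1],
  [[0,0,0],[0,2.4,0],1],
  [[0,0,0],[0,2.8,0],1],
  [[0,0,0],[0,3.2,0],1],
])

```text
time: 18.9
tcp_pos: [0.5179, -0.2459, 0.0323]
eef_rot: [[-0.18, 0.984, 0.003], [0.984, 0.18, -0.001], [-0.001, 0.003, -1.0]]
wrist_force: [4.6, 0.7, 4.8]
width: 0.0099
grip_force: 58.7
```

Run:
```python
from h import *
s=get_state();print(s['time'],s['wrist_force'],s['width'])
print('pulled',np.hypot(*(s['tcp_pos']-[.541,-.2418,.0323])[:2]))
go([.541,-.2418,.0323])
```

```text
18.9 [4.6366 0.7152 4.8344] 0.00992002782908672
pulled 0.023415967403326875
[0.541, -0.2418, 0.0323] turn [0. 0. 0.] shift cm [-0.01  2.34  0.01]
```

Request:
send_rows([
  [[0,0,0],[0,0.4,0],1],
  [[0,0,0],[0,0.8,0],1],
  [[0,0,0],[0,1.2,0],1],
  [[0,0,0],[0,1.6,0],1],
  [[0,0,0],[0,1.9,0],1],
  [[0,0,0],[0,2.1,0],1],
  [[0,0,0],[0,2.2,0],1],
  [[0,0,0],[0,2.3,0],1],
])

```text
time: 19.57
tcp_pos: [0.5401, -0.2419, 0.0324]
eef_rot: [[-0.18, 0.984, 0.002], [0.984, 0.18, -0.001], [-0.001, 0.002, -1.0]]
wrist_force: [3.0, 1.3, 5.9]
width: 0.0102
grip_force: 58.7
```

Request:
send_rows([
  [[0,0,0],[0,0.05,0],1],
  [[0,0,0],[0,0.1,0],1],
  [[0,0,0],[0,0.1,0],1],
  [[0,0,0],[0,0.1,0],1],
])

```text
time: 19.9
tcp_pos: [0.5411, -0.2418, 0.0324]
eef_rot: [[-0.18, 0.984, 0.002], [0.984, 0.18, -0.001], [-0.001, 0.002, -1.0]]
wrist_force: [4.1, 0.4, 6.4]
width: 0.0099
grip_force: 58.7
```

Request:
send_rows([
  [[0,0,0],[0,0.05,0],1],
  [[0,0,0],[0,0.1,0],1],
  [[0,0,0],[0,0.1,0],1],
])

```text
time: 20.15
tcp_pos: [0.5416, -0.2417, 0.0324]
eef_rot: [[-0.18, 0.984, 0.001], [0.984, 0.18, -0.001], [-0.001, 0.001, -1.0]]
wrist_force: [-0.7, 0.3, 8.6]
width: 0.0099
grip_force: 59.1
```

Request:
send_rows([
  [[0,0,0],[0,0.05,0],1],
  [[0,0,0],[0,0.1,0],1],
  [[0,0,0],[0,0.1,0],1],
])

```text
time: 20.4
tcp_pos: [0.5415, -0.2417, 0.0323]
eef_rot: [[-0.179, 0.984, -0.001], [0.984, 0.179, -0.0], [-0.0, -0.001, -1.0]]
wrist_force: [-6.2, 0.7, 11.7]
width: 0.0102
grip_force: 59.5
```

The loop is at its home stop, since the force has reversed. Backing off 1 mm of push, opening and rising.

Request:
send_rows([
  [[0,0,0],[0,-0.1,0],1],
  [[0,0,0],[0,-0.1,0],0.7],
  [[0,0,0],[0,-0.1,0],0.4],
  [[0,0,0],[0,-0.1,0],0],
  [[0,0,0],[0,-0.1,0],-0.4],
  [[0,0,0],[0,-0.1,0],-0.4],
  [[0,0,0],[0,-0.1,0],-0.4],
  [[0,0,0],[0,-0.1,0],-0.4],
])

```text
time: 21.07
tcp_pos: [0.541, -0.2416, 0.0315]
eef_rot: [[-0.18, 0.984, -0.0], [0.984, 0.18, -0.0], [-0.0, -0.0, -1.0]]
wrist_force: [-0.7, -0.2, 0.1]
width: 0.0598
grip_force: 0.0
```

Request:
send_rows([
  [[0,0,0],[0,0,-0.5],-0.4],
  [[0,0,0],[0,0,-1.5],-0.4],
  [[0,0,0],[0,0,-3],-0.4],
  [[0,0,0],[0,0,-5],-0.4],
  [[0,0,0],[0,0,-7.5],-0.4],
  [[0,0,0],[0,0,-10],-0.4],
  [[0,0,0],[0,0,-12],-0.4],
  [[0,0,0],[0,0,-12],-0.4],
])

```text
time: 21.73
tcp_pos: [0.5422, -0.2423, 0.1562]
eef_rot: [[-0.18, 0.984, 0.005], [0.984, 0.18, -0.002], [-0.003, 0.005, -1.0]]
wrist_force: [0.4, 0.1, 0.9]
width: 0.0597
grip_force: 0.0
```

Run:
```python
from h import *
s=get_state();print(s['tcp_pos'],s['time'],s['wrist_force'],s['width'])
r=np.load('ref.npz');sc=grab_frame('scene');t=grab_frame('top')
d=abs(t.astype(int).mean(2)-r['t'].mean(2))
print('gauge top diff',d[140:205,374:392].max(),'same vs pulled',abs(np.load('p1.npz')['t'].mean(2)-r['t'].mean(2))[140:205,374:392].max())
d=abs(sc.astype(int).mean(2)-r['s'].mean(2));print('gauge scene',d[280:345,230:260].max(),'stand scene',d[215:300,350:420].max())
```

```text
[ 0.5422 -0.2423  0.1562] 21.7333 [0.4454 0.1221 0.9111] 0.059738656131717006
gauge top diff 46.33333333333333 same vs pulled 68.33333333333334
gauge scene 9.0 stand scene 10.999999999999993
```

In the scene camera the gauge matches its home picture and the hanging basket hasn't changed (differences at noise level). Handing in.

```bash
python3 -c "
from rig import *
print(hand_in())"
```

```text
the job is handed in; nothing more can be done
None
```

I hung the basket on the grey stand and let go, pulled the gauge pointer to the middle of the marker's gap and held it there for over 2 s, then eased the loop back home and handed the job in at about 22 s; no verdict was returned.

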